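# Turn the spice carousel until the green-lidded herb tin faces front

### The arm

A 6-joint arm with a two-finger parallel gripper is mounted at the origin on the work surface. World frame = base frame: x ahead of the robot, y to its left, z up, the work surface at z = 0. Lengths are in m, angles in rad, forces in N, time in s.
With the tool pointing down it reaches from about 0.3 to 0.775 m from the base axis. Payload 14.6 kg.
Tool frame: the origin (TCP) lies at the very end of the fingers, on their centre line; the grasp point (between the pads) lies 19 mm behind it; z points along the fingers, y is the direction in which the jaws open and shut (so a half turn about z gives the same grasp; the last joint's range is limited). The gripper opens to 94 mm and grips with 3 to 60 N. Pads are 16 mm wide; open, the fingers measure 119 mm over their backs; the gripper's body (75 mm by 177 mm) begins 78 mm behind the grasp point.
Start: joints at [-1.206, 0.3, 1.521, -0, 1.321, -0.067], TCP at [0.23, -0.5, 0.205] pointing down, gripper open.
Joint ranges: [-3.03, 3.03], [-0.79, 2.21], [0.23, 2.52], [-1.04, 4.18], [0, 3.07], [-2.55, 2.55]. Speed limits (rad/s): [2.22, 2.22, 2.57, 3.14, 3.14, 3.14].

### API

Orientations are given as a unit quaternion [x, y, z, w].
In Python, from station import manip, cams, order, nets gives the robot as it stands. Calls block until the motion is done:
- manip.movep(position, orientation): joint-space move of the TCP to a pose.
- manip.move_linear(position, max_speed=0.15, frame=None, contact_N=None): straight line of the TCP; frame=None keeps the orientation; max_speed is the mean speed in m/s. With contact_N (N) it stops when the force on the tool has changed by that much, and returns True; else False.
- manip.move_joints(angles): joint-space move.
- manip.grip(opening, grasp_force=None): finger opening in m; grasp_force is the grip in N (None keeps the last); returns when the fingers have stopped.
- manip.wait(seconds).
- manip.inverse_kinematics(position, orientation): joint angles nearest the present ones, or None.
- manip.sense(): the state.
- cams.capture(name): name is "scene" or "top" or "wrist"; returns a dict with "color" (400x640x3 uint8, red, green, blue), "K" (3x3 intrinsics, pixels), "camera_from_world" (4x4, takes a point from world to camera coordinates); the wrist camera has in their place "T_tool_cam" (4x4, takes a point from camera to tool coordinates, whose origin is the TCP and whose axes are the flange's). Camera axes: x right, y down, z forward; pixel columns grow to the right and rows downward; lengths in m; the calibration is good to about 2 mm. The wrist camera is an equidistant fisheye: a pixel r from the principal point sees the ray r / f radians off the axis. A picture is of the moment at which its call begins: read the wrist's pose just before it. There is no depth.
A pose or a line that the arm cannot do raises manip.Unreachable and nothing moves.
- order.sign_off(): hands the job in, once; it reports no verdict.
Trained networks look in a picture, given as the dict that the camera call returned (one of the last four; its "shot" number tells which), for a name from the list of things; names that differ only in an ending like _2 or _b are one class to them, and where a whole thing is asked for, a point or a joint stands for the part that bears it (a point fixed in the world has none). Each returns a list of dicts, best first, with "p" (0 to 1); they miss things now and then, are a little off and sometimes report something else, mostly with a low value. They report only what shows in the picture. A call takes as long as a camera call. They do not tell look-alikes from the thing itself.
- nets.look_for(thing, picture): "bbox" ([centre column, centre row, width, height] in pixels, round what is visible of it).
- nets.place_of(thing, picture): "position" ([row, column] in pixels: a listed point, or the origin of a listed thing).
The state is a dict: "t": time; "joint_positions": joint angles; "qd": joint speeds; "joint_efforts": joint torques, N m; "ee_pos": TCP position; "tcp_rot": TCP orientation; "ft_force": force on the tool from outside, world axes, zero at the start; "torque": the same for the moment, N m; "grip_width": finger opening in m.
Only numpy, scipy, OpenCV 4.12 (cv2) and the standard library are available. Lean on these libraries where they do the work, as an engineer would, in place of code of your own. Each camera call takes 0.05 s, during which the arm holds its last target.

### The job

Turn the spice carousel gently with a fingertip, pushing only on its lobed rim, until the tin with the green lid stands squarely at the front, directly behind the middle of the stand's landing where the spoon lies. Do not touch or lift any of the tins, and leave the spoon and the other things on the counter where they are. Finish with the carousel at rest and the hand clear of it.

Things in the scene. Friction and masses are not known exactly. Their poses are not given: they have to be found in the camera images.
- stand: fixed stand of the spice carousel: a 6 mm aluminium plate, 270 mm wide. Origin on the turning axis at counter level (z = 0). Its x axis points to the BACK of the stand, y to the left for a worker at the front, z up. The front (-x side, roughly towards the robot) runs out to 222 mm from the axis as a landing for the dosing spoon; the back edge is 135 mm from the axis
- landing (a point): middle of the stand's front landing, on the plate's top (6 mm above the counter), 186 mm in front of the turning axis. The landing begins about 150 mm from the axis; a lip along its front and sides stands 14 mm above the counter. Seen from the turning axis this point is the exact front
- carousel: turning disc, grey plastic, 22 to 42 mm above the counter; rim shaped like a flower: hub of radius 88 mm, five round lobes of radius 40 mm centred 95 mm from the axis, 72 degrees apart (outermost rim 135 mm). A steel ring, 72 mm across, 5 mm high, on each lobe holds a tin. Origin: on the turning axis at its underside. Turns both ways, a full turn each; friction 0.12 N m; stays where left, coasts a few degrees
- green_hollow (a point): a point at the disc's top level in the rim's open hollow next to the green-lidded tin's lobe (36 degrees counter-clockwise of it seen from above), 115 mm from the axis; it turns with the carousel. A like hollow lies between every two lobes, its bottom 88 mm from the axis: a finger up to 50 mm thick fits in from above and can push a lobe sideways. Below it is only the plate (top at 6 mm)
- spoon: loose steel dosing spoon, 138 mm long, 12 mm high, lying crosswise on the stand's front landing about 186 mm from the turning axis; to be left alone. Origin at the spoon's underside, near its middle; its x axis runs along the handle, away from the bowl
- oil_bottle: loose amber bottle with a red cap, 64 mm across, 190 mm high; bystander. Origin at the centre of its underside
- bowl: loose steel mixing bowl, 200 mm across, 85 mm high; bystander. Origin at the centre of its underside
- carton: loose cardboard carton with a red band, 60 x 90 x 150 mm high; bystander. Origin at the centre of its underside
- tin_green: loose round steel tin with a GREEN lid, 58 mm across (lid 61 mm), 41 mm high, standing in one of the carousel's rings, its top 83 mm above the counter. Origin at the centre of its underside, 42 mm above the counter and 95 mm from the turning axis; z up; the tin that must come to the front
- tin_red: loose round steel tin with a red lid, 58 mm across (lid 61 mm), 41 mm high, standing in one of the carousel's rings, its top 83 mm above the counter. Origin at the centre of its underside, 42 mm above the counter and 95 mm from the turning axis; z up; it rides along on the carousel
- tin_yellow: loose round steel tin with a yellow lid, 58 mm across (lid 61 mm), 41 mm high, standing in one of the carousel's rings, its top 83 mm above the counter. Origin at the centre of its underside, 42 mm above the counter and 95 mm from the turning axis; z up; it rides along on the carousel
- tin_black: loose round steel tin with a black lid, 58 mm across (lid 61 mm), 41 mm high, standing in one of the carousel's rings, its top 83 mm above the counter. Origin at the centre of its underside, 42 mm above the counter and 95 mm from the turning axis; z up; it rides along on the carousel
- tin_white: loose round steel tin with a white lid, 58 mm across (lid 61 mm), 41 mm high, standing in one of the carousel's rings, its top 83 mm above the counter. Origin at the centre of its underside, 42 mm above the counter and 95 mm from the turning axis; z up; it rides along on the carousel
Mind the look-alikes: they are no part of the job. Leave any blue or pink look-alike of the tin_green alone.

How it is judged:
By the outcome, as a careful person would: the job done as asked, in the order asked, and still so for the second after the job is handed in, with the robot touching nothing.
It also fails if it takes over 72 s, if anything falls off the work surface, if the arm or the gripper's body presses on something with over 40 N, if the wrist force passes 120 N, or if a joint passes its speed limit or range.

## Working session

There is one attempt and no reset: what is moved stays moved. The work goes in short steps, each a Python script; the robot and the scene stay as the last script left them, time stands still between calls to the robot, and variables do not carry over. Pictures are saved under pics/ and viewed, and the job is handed in when it is done.

```bash
mkdir -p pics; ls
cat > h.py <<'E'
import numpy as np, cv2
from station import manip, cams, order, nets
def save(p,n): cv2.imwrite('pics/'+n+'.png', cv2.cvtColor(p['color'],cv2.COLOR_RGB2BGR))
def px(p,X):
    c=p['camera_from_world']@np.append(X,1); q=p['K']@c[:3]; return q[:2]/q[2]
def world(p,u,v,z):
    M=p['camera_from_world']; R=M[:3,:3]; t=M[:3,3]
    d=R.T@np.linalg.inv(p['K'])@np.array([u,v,1.]); o=-R.T@t
    return o+d*(z-o[2])/d[2]
E
python3 - <<'E'
from h import *
for n in ['top','scene']:
    p=cams.capture(n); save(p,n+'0')
    for t in ['stand','landing','carousel','green_hollow','tin_green','tin_red','tin_yellow','tin_black','tin_white','spoon','oil_bottle','bowl','carton']:
        z={'stand':0,'landing':.006,'carousel':.022,'green_hollow':.042}.get(t,.042 if 'tin' in t else 0)
        for r in nets.place_of(t,p)[:2]:
            v,u=r['position']; print(n,t,round(r['p'],2),round(u),round(v),world(p,u,v,z).round(4))
print(manip.sense())
E
```

```text
pics
top landing 0.92 283 245 [0.3947 0.0867 0.006 ]
top carousel 0.87 291 178 [0.5798 0.0684 0.022 ]
top carousel 0.69 324 146 [ 0.6687 -0.0213  0.022 ]
top green_hollow 0.97 326 151 [ 0.6512 -0.0264  0.042 ]
top tin_green 0.91 327 174 [ 0.5893 -0.0305  0.042 ]
top tin_green 0.85 367 150 [ 0.6563 -0.1379  0.042 ]
top tin_red 0.89 301 138 [0.6852 0.0415 0.042 ]
top tin_yellow 0.63 261 157 [0.6322 0.1471 0.042 ]
top tin_black 0.63 305 209 [0.4937 0.0256 0.042 ]
top tin_white 0.93 269 198 [0.5196 0.1239 0.042 ]
top spoon 0.56 280 244 [0.396  0.0938 0.    ]
top spoon 0.23 482 192 [ 0.5506 -0.4661  0.    ]
top oil_bottle 0.77 153 247 [0.3841 0.442  0.    ]
top bowl 0.9 482 190 [ 0.558  -0.4663  0.    ]
top carton 0.76 160 167 [0.6058 0.4336 0.    ]
scene landing 0.9 382 205 [0.3968 0.0865 0.006 ]
scene carousel 0.59 324 235 [0.594  0.0548 0.022 ]
scene green_hollow 0.65 286 229 [ 0.6625 -0.0207  0.042 ]
scene tin_green 0.95 285 188 [ 0.5744 -0.1267  0.042 ]
scene tin_green 0.83 258 208 [ 0.6747 -0.1246  0.042 ]
scene tin_yellow 0.79 338 259 [0.6272 0.1413 0.042 ]
scene tin_white 0.74 360
[... 381 characters left out ...]
't': 1.4, 'joint_positions': array([-1.20558506e+00,  2.99920233e-01,  1.52095575e+00,  5.24439026e-06,
        1.32069849e+00, -6.66132332e-02]), 'qd': array([-1.50171119e-03,  1.25503987e-03, -8.00033096e-04, -4.39114941e-05,
       -9.65209125e-04,  2.18000778e-05]), 'joint_efforts': array([ 2.35210391e-03, -5.31655490e+01, -3.52916086e+01,  7.10344082e-02,
        2.12938723e-02, -1.13930233e-05]), 'ee_pos': array([ 0.23018587, -0.49952412,  0.20545322]), 'tcp_rot': array([9.76781501e-01, 2.14237950e-01, 3.86481454e-06, 8.61340586e-06]), 'ft_force': array([-0.80069811, -0.14831151,  0.91669001]), 'torque': array([ 0.05996521,  0.01591843, -0.03613411]), 'grip_width': 0.09390399859404111}
```

Run:
```python
import cv2
a=cv2.imread('pics/top0.png'); cv2.imwrite('pics/top0c.png',cv2.resize(a[100:280,200:420],(792,648)[:2],interpolation=cv2.INTER_CUBIC)[:600])
a=cv2.imread('pics/scene0.png'); cv2.imwrite('pics/scene0c.png',cv2.resize(a[130:300,200:440],None,fx=3.3,fy=3.3,interpolation=cv2.INTER_CUBIC))
```

```text
(no output)
```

View pics/top0c.png

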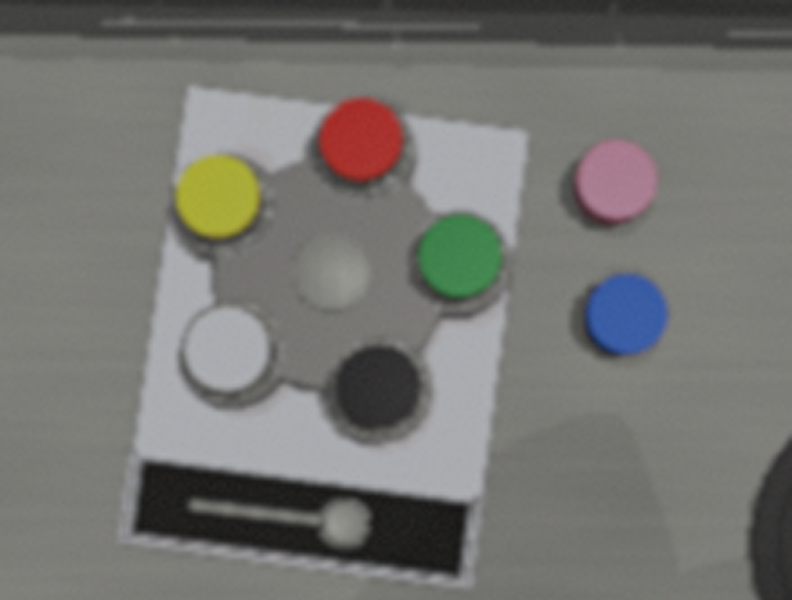

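View pics/scene0c.png

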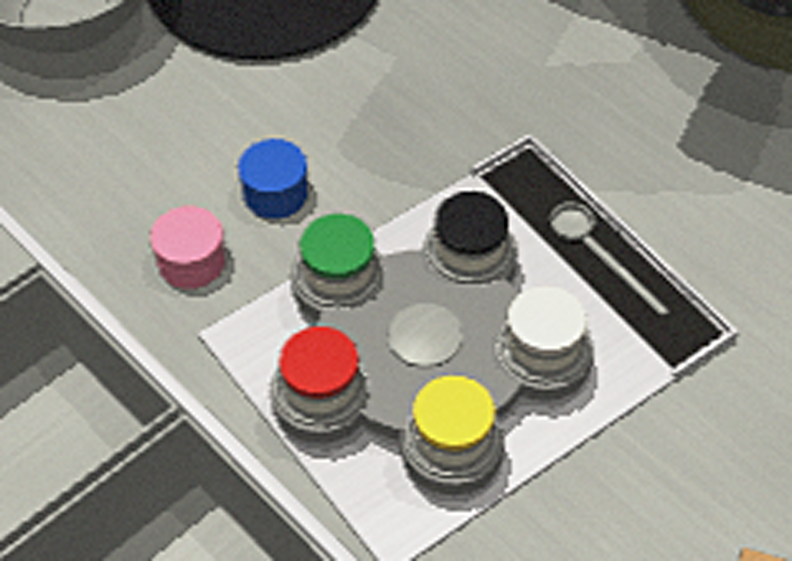

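View pics/top0.png

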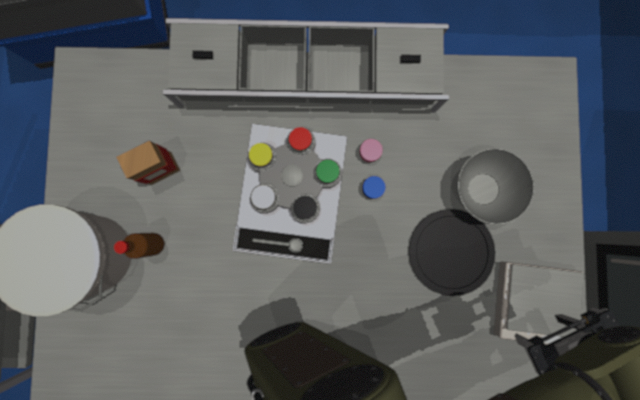

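The top view shows the green lid at full-picture pixel (327,171), right of the axis (292,175). The black lid is at (305,208), the spoon at (280,244), and the pink and blue look-alikes are off the stand at (371,150) and (374,187). Next I'll measure the lids and plate corners precisely.

```bash
cat >> h.py <<'E'
from scipy.optimize import least_squares
H={'red':((0,8),(172,180)),'yellow':((24,34),),'green':((50,80),)}
def lids(p,roi):
    x0,x1,y0,y1=roi
    hsv=cv2.cvtColor(p['color'],cv2.COLOR_RGB2HSV).astype(int); out={}
    for n,rs in H.items():
        m=np.zeros(hsv.shape[:2],np.uint8)
        for a,b in rs: m|=((hsv[...,0]>=a)&(hsv[...,0]<=b)&(hsv[...,1]>110)&(hsv[...,2]>60)).astype(np.uint8)
        k=np.zeros_like(m);k[y0:y1,x0:x1]=1;m*=k
        nn,l,st,c=cv2.connectedComponentsWithStats(m)
        if nn<2: continue
        i=1+np.argmax(st[1:,4]); out[n]=(c[i],st[i,4],world(p,c[i][0],c[i][1],.083))
    return out
E
python3 - <<'E'
from h import *
for n,roi in (('top',(240,350,120,230)),('scene',(280,400,160,290))):
    p=cams.capture(n); L=lids(p,roi)
    for k,(c,a,w) in L.items(): print(n,k,c.round(1),a,w.round(4))
    P=np.array([L[k][2][:2] for k in ('red','yellow','green')])
    f=least_squares(lambda q:np.hypot(P[:,0]-q[0],P[:,1]-q[1])-.095,[.58,.07]); print('axis fixed r',f.x,f.fun)
    # equal spacing model: yellow = red+72 ccw, green=red-72
    def m(q): return (P-np.array([[q[0]+.095*np.cos(q[2]+d),q[1]+.095*np.sin(q[2]+d)] for d in np.radians([0,72,-72])])).ravel()
    f=least_squares(m,[.58,.07,-.1]); print('model',f.x[:2],'green ang deg',np.degrees(f.x[2])-72,f.fun.round(4))
    # plate: bright low-sat
    if n=='top':
        g=cv2.cvtColor(p['color'],cv2.COLOR_RGB2GRAY)
        cv2.imwrite('pics/g.png',cv2.resize(g[110:280,220:360],None,fx=4,fy=3.5,interpolation=cv2.INTER_NEAREST))
        for y in (130,180,225,240): print(y,g[y,230:260],g[y,320:352])
        print(p['K'],p['camera_from_world'])
E
```

```text
top red [299.9 138.5] 425 [0.6752 0.0424 0.083 ]
top yellow [260.2 154.3] 420 [0.6313 0.1447 0.083 ]
top green [327.1 170.9] 378 [ 0.591 -0.03   0.083]
axis fixed r [0.58228215 0.0640284 ] [ 0.00034709 -0.00055235 -0.00055294]
model [0.58258362 0.06392527] green ang deg -85.01117455843567 [ 0.     -0.0001 -0.0002 -0.0006  0.0002  0.0007]
130 [126 125 125 125 125 124 124 124 126 125 124 123 124 123 123 124 123 123
 121 120 127 151 168 172 171 171 171 173 171 172] [125 126 125 126 126 127 125 126 127 125 124 125 125 125 126 123 124 123
 124 125 123 124 122 123 124 122 123 122 122 123 121 121]
180 [124 125 123 124 124 126 124 124 124 125 124 124 126 140 159 170 173 172
 171 171 170 172 172 171 172 172 172 164 141 116] [ 68  78  89  99 103 106 109 108 107 109 107 103  99  90  90  98 107 112
 115 118 122 117 117 123 125 125 124 125 125 124 124 125]
225 [124 123 123 122 119 120 126 139 157 168 172 172 172 173 173 174 173 171
 172 171 171 171 171 171 172 172 171 171 172 171] [171 172 171 172 172 171 172 171 172 171 172 171 172 172 165 142 122 119
 117 118 116 115 115 116 114 115 115 115 114
[... 252 characters left out ...]
16 116 115 116 117]
[[400.0085133    0.         320.80194416]
 [  0.         400.0085133  195.37965612]
 [  0.           0.           1.        ]] [[ 0.0158276  -0.99979928  0.01228397 -0.02391238]
 [-0.99651074 -0.01678009 -0.0817605   0.53170251]
 [ 0.08195022 -0.01094704 -0.9965763   1.07200574]
 [ 0.          0.          0.          1.        ]]
scene red [296.3 239.3] 414 [0.6807 0.0449 0.083 ]
scene yellow [337.1 254.1] 422 [0.6364 0.146  0.083 ]
scene green [301.8 203.9] 328 [ 0.5962 -0.0284  0.083 ]
axis fixed r [0.58745539 0.06543816] [ 0.00044469 -0.00071035 -0.00070566]
model [0.58780918 0.0655659 ] green ang deg -84.84467932293002 [ 0.0002  0.0005 -0.0001 -0.0011 -0.0001  0.0006]
```

Run:
```python
from h import *
p=cams.capture('top'); g=cv2.cvtColor(p['color'],cv2.COLOR_RGB2GRAY).astype(float)
def edge(a,lev=None):
    # first crossing of level
    i=np.where((a[:-1]-lev)*(a[1:]-lev)<=0)[0][0]; return i+(lev-a[i])/(a[i+1]-a[i])
res={}
L=[(230+edge(g[y,230:262],148),y) for y in list(range(132,142))+list(range(170,185))+list(range(212,226))]
R=[(352-edge(g[y,320:353][::-1],148),y) for y in list(range(140,160))+list(range(190,230))]
B=[(x,120+edge(g[120:140,x],148)) for x in list(range(256,285))+list(range(318,342))]
F=[(x,215+edge(g[215:245,x],100)) for x in range(244,330)]
for n,E in dict(L=L,R=R,B=B,F=F).items():
    W=np.array([world(p,u,v,.006)[:2] for u,v in E]); 
    for _ in range(4):
        c=W.mean(0); d=np.linalg.svd(W-c)[2][0]; r=(W-c)@[-d[1],d[0]]
        W=W[np.abs(r)<max(.0012,2*r.std())]
    if n in 'LR': d*=np.sign(d[0])
    else: d=np.array([d[1],-d[0]]); d*=np.sign(d[0])
    print(n,len(W),'yaw',np.degrees(np.arctan2(d[1],d[0])).round(2),c.round(4),r.std().round(5))
    res[n]=(c,d)
yaw=np.mean([np.arctan2(d[1],d[0]) for c,d in res.values()]); x=np.array([np.cos(yaw),np.sin(yaw)]); y=np.array([-x[1],x[0]])
print(np.degrees(yaw)); A=y*(res['L'][0]@y+res['R'][0]@y)/2+x*(res['B'][0]@x-.135); print('axis',A, 'width',(res['L'][0]-res['R'][0])@y,'B-F',(res['B'][0]-res['F'][0])@x)
```

```text
L 38 yaw -6.63 [0.5721 0.2002] 0.00049
R 60 yaw -6.69 [ 0.5511 -0.0669] 0.00053
B 53 yaw -6.62 [0.7178 0.0546] 0.0005
F 86 yaw 0.94 [0.4392 0.0775] 0.01902
-4.748672175925001
axis [0.58315197 0.06484992] width 0.2679682275869544 B-F 0.27946052177124603
```

Plate edges give a stand yaw of -6.65°, so green belongs at 173.35°. It is at -85° now, so about 101.6° clockwise. I'll use the hollow between green and black (-121°) and push the black lobe clockwise around the front.

```bash
cat >> h.py <<'E'
AX=np.array([.5842,.0648]); TGT=173.35
def pt(deg,r,z): a=np.radians(deg); return [AX[0]+r*np.cos(a),AX[1]+r*np.sin(a),z]
s=np.sqrt(.5)
def meas(tag):
    out=[]
    for n,roi in (('top',(240,350,120,230)),('scene',(280,400,160,290))):
        p=cams.capture(n); save(p,n+tag); L=lids(p,roi)
        A=np.array([.5824,.0639]) if n=='top' else np.array([.5876,.0655])
        for k,(c,a,w) in L.items():
            d=w[:2]-A; print(n,k,a,'r',np.hypot(*d).round(4),'ang',np.degrees(np.arctan2(d[1],d[0])).round(2))
E
python3 - <<'E'
from h import *
for q in ([s,s,0,0],[s,-s,0,0]):
    print(q,manip.inverse_kinematics(pt(-121,.114,.2),q))
manip.grip(0.0)
q=[s,s,0,0]
js=[manip.inverse_kinematics(pt(-121,.114,.2),k) for k in ([s,s,0,0],[s,-s,0,0])]
q=min([(abs(j[5]),k) for j,k in zip(js,([s,s,0,0],[s,-s,0,0])) if j is not None])[1]
manip.movep(pt(-121,.114,.2),q)
st=manip.sense(); print(st['t'],st['ee_pos'],st['joint_positions'],st['grip_width'],st['tcp_rot'])
meas('1')
p=cams.capture('wrist'); save(p,'wrist1')
E
```

```text
[np.float64(0.7071067811865476), np.float64(0.7071067811865476), 0, 0] [-1.32129208e-01  2.52175573e-01  1.59473618e+00 -4.44089210e-16
  1.29468090e+00 -1.32129208e-01]
[np.float64(0.7071067811865476), np.float64(-0.7071067811865476), 0, 0] None
4.9583 [ 0.52544364 -0.03365218  0.19999084] [-1.33463929e-01  2.52230617e-01  1.59468908e+00 -1.27287737e-04
  1.29472644e+00 -1.32106333e-01] 0.0006814988978949609 [ 7.07574340e-01  7.06638910e-01 -6.48881237e-05  1.59401341e-05]
top red 426 r 0.0953 ang -13.04
top yellow 420 r 0.0945 ang 58.81
scene red 415 r 0.0953 ang -12.42
scene yellow 418 r 0.0939 ang 58.73
scene green 329 r 0.0944 ang -84.7
```

View pics/wrist1.png

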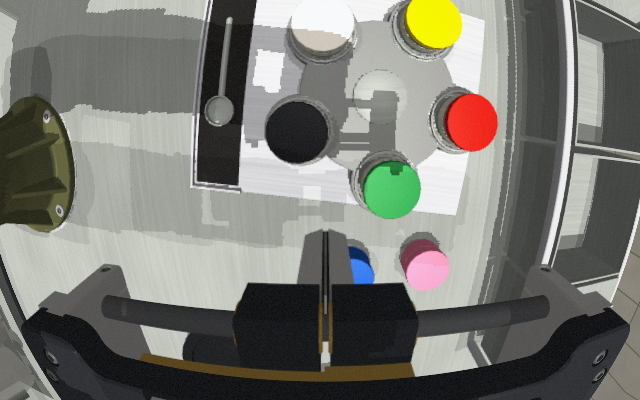

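View pics/scene1.png

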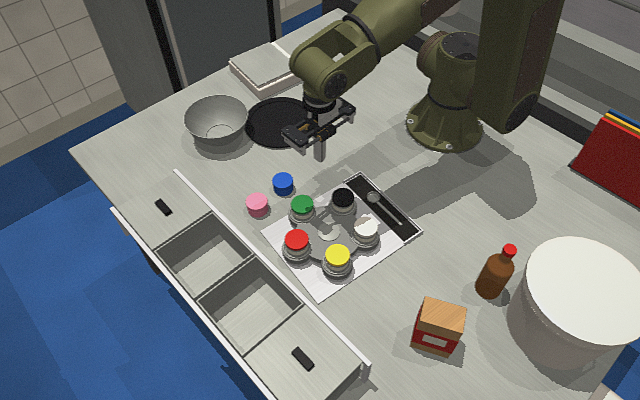

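Run:
```python
from h import *
p=cams.capture('wrist'); T=p['T_tool_cam'];K=p['K']; print(T.round(3),K)
def ray(u,v):
    d=np.array([u-K[0,2],v-K[1,2]])/K[0,0]; th=np.hypot(*d); e=d/th*np.sin(th); return T[:3,:3]@np.array([e[0],e[1],np.cos(th)])
o=T[:3,3]
for xs in (.008,-.008,.015,-.015,.03,-.03):
  print(xs,[ (o+ray(*q)*(xs-o[0])/ray(*q)[0]).round(3).tolist() for q in ((325,232),(302,232),(348,232),(250,284),(404,284),(235,338),(418,338),(297,284),(352,284))])
```

```text
[[-0.    -0.96  -0.279  0.082]
 [ 1.    -0.     0.    -0.001]
 [-0.    -0.279  0.96  -0.18 ]
 [ 0.     0.     0.     1.   ]] [[309.70691629   0.         325.0936934 ]
 [  0.         309.70691629 197.92135365]
 [  0.           0.           1.        ]]
0.008 [[0.008, -0.001, -0.001], [0.008, -0.015, -0.001], [0.008, 0.013, -0.001], [0.008, -0.035, -0.063], [0.008, 0.034, -0.063], [0.008, -0.032, -0.1], [0.008, 0.031, -0.1], [0.008, -0.013, -0.062], [0.008, 0.011, -0.062]]
-0.008 [[-0.008, -0.001, 0.038], [-0.008, -0.018, 0.037], [-0.008, 0.016, 0.037], [-0.008, -0.042, -0.038], [-0.008, 0.042, -0.038], [-0.008, -0.039, -0.083], [-0.008, 0.038, -0.083], [-0.008, -0.016, -0.037], [-0.008, 0.014, -0.037]]
0.015 [[0.015, -0.001, -0.018], [0.015, -0.014, -0.018], [0.015, 0.012, -0.018], [0.015, -0.031, -0.074], [0.015, 0.031, -0.074], [0.015, -0.029, -0.107], [0.015, 0.028, -0.108], [0.015, -0.012, -0.073], [0.015, 0.01, -0.073]]
-0.015 [[-0.015, -0.001, 0.054], [-0.015, -0.02, 0.054], [-0.015, 0.018, 0.054], [-0.015, -0.045, -0.027], [-0.015, 0.045, -0.027], [-0.015, -0.042, -0.075], [-0.015, 0.042, -0.075], [-0.015, -0.017, -0.025], [-0.015, 0.015, -0.025]]
0.03 [[0.03, -0.001, -0.054], [0.03, -0.011, -0.054], [0.03, 0.009, -0.054], [0.03, -0.025, -0.098], [0.03, 0.024, -0.098], [0.03, -0.023, -0.124], [0.03, 0.022, -0.124], [0.03, -0.01, -0.097], [0.03, 0.007, -0.097]]
-0.03 [[-0.03, -0.001, 0.091], [-0.03, -0.023, 0.09], [-0.03, 0.021, 0.09], [-0.03, -0.052, -0.003], [-0.03, 0.053, -0.004], [-0.03, -0.049, -0.059], [-0.03, 0.048, -0.059], [-0.03, -0.02, -0.002], [-0.03, 0.017, -0.002]]
```

The fingers are about 16 x 28 mm closed. Wider blocks start about 65 mm above the tip, so I'll keep the TCP at z = 0.030, which leaves the blocks about 12 mm above the lids. The jaw line will stay radial during the sweep.

```bash
cat >> h.py <<'E'
from scipy.spatial.transform import Rotation as Ro
def qr(phi): return (Ro.from_euler('z',phi-180,degrees=True)*Ro.from_quat([s,s,0,0])).as_quat()
R0=.115; Z=.030
def sweep(a,b,step,v):
    n=max(1,int(np.ceil(abs(b-a)/step)))
    for f in np.linspace(a,b,n+1)[1:]:
        manip.move_linear(pt(f,R0,Z),max_speed=v,frame=qr(f))
def st(): 
    x=manip.sense(); print('t',round(x['t'],2),x['ee_pos'].round(4),'F',x['ft_force'].round(1))
E
python3 - <<'E'
from h import *
for f in (239,180,127): print(f,manip.inverse_kinematics(pt(f,R0,Z),qr(f)).round(2))
manip.movep(pt(239,R0,.13),qr(239)); st()
p=cams.capture('wrist'); save(p,'wrist2')
hit=manip.move_linear(pt(239,R0,Z),max_speed=.08,contact_N=8); print(hit); st()
p=cams.capture('wrist'); save(p,'wrist3')
meas('3')
E
```

```text
239 [-0.13  0.46  1.75 -0.    0.93 -1.16]
180 [ 0.06  0.37  1.89 -0.    0.88  0.06]
127 [ 0.23  0.49  1.71 -0.    0.94  1.15]
t 6.13 [ 0.5252 -0.0339  0.1303] F [-0.  -0.4  0.2]
False
t 7.58 [ 0.5253 -0.0338  0.0305] F [1.  0.5 0.4]
top red 426 r 0.095 ang -12.96
top yellow 420 r 0.0945 ang 58.81
top green 150 r 0.0983 ang -76.39
scene red 413 r 0.0953 ang -12.5
scene yellow 421 r 0.094 ang 58.76
scene green 331 r 0.0944 ang -84.64
```

View pics/wrist3.png

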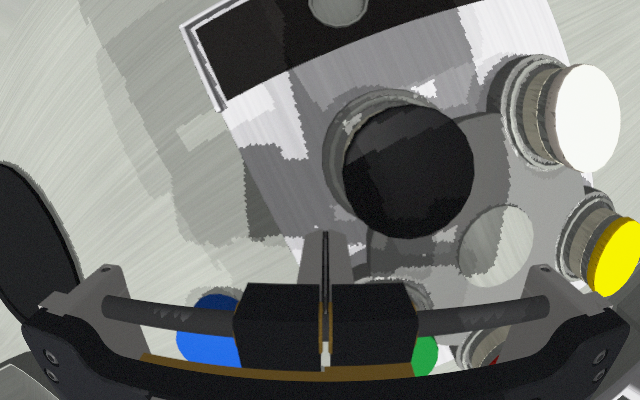

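The finger is down in the hollow: tip at (325,232), black tin at (408,170), green behind at (425,355). Nothing has moved. Now I'll sweep, stopping a few degrees short.

Run:
```python
from h import *
sweep(239,225,14,.05); st(); meas('4')
sweep(225,150,15,.05); st()
sweep(150,137,13,.03); st()
manip.wait(.5); meas('5')
```

```text
t 8.44 [ 0.5031 -0.0166  0.0301] F [-0.8 -0.4 -0.5]
top red 421 r 0.095 ang -19.91
top yellow 421 r 0.0942 ang 51.95
top green 307 r 0.0945 ang -88.85
scene red 403 r 0.0952 ang -19.09
scene yellow 418 r 0.0942 ang 51.89
scene green 324 r 0.094 ang -91.46
t 12.29 [0.4846 0.1221 0.03  ] F [-0.4 -0.7 -0.5]
t 13.31 [0.5001 0.1432 0.03  ] F [-0.8 -0.6  0.1]
top red 432 r 0.0942 ang -105.99
top yellow 417 r 0.0948 ang -34.44
top green 384 r 0.0941 ang -178.84
scene red 347 r 0.0933 ang -105.99
scene yellow 364 r 0.0948 ang -34.81
scene green 52 r 0.0998 ang 173.27
```

View pics/scene5.png

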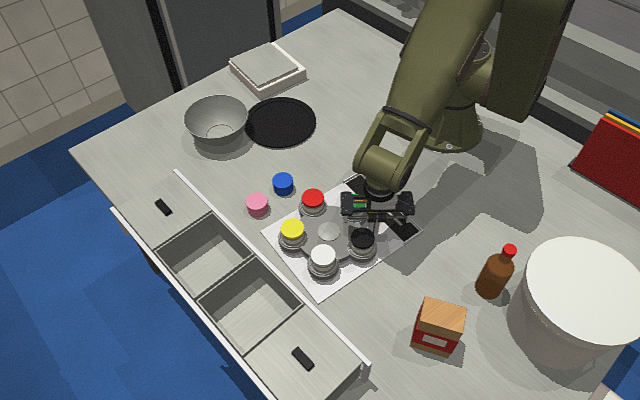

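View pics/top5.png

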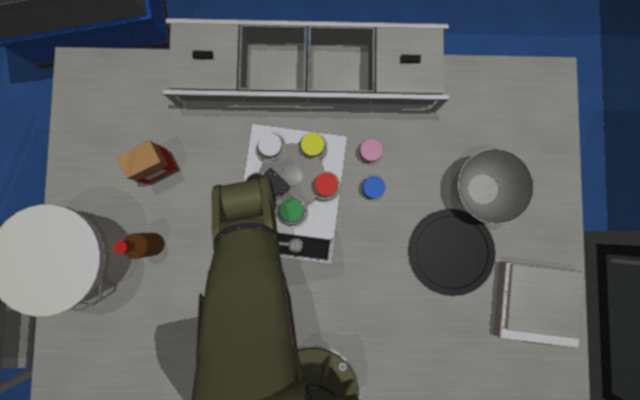

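Green is at about 181.6° and visible at (291,210); it still needs about 8.2°. I'll nudge it slowly.

Run:
```python
from h import *
sweep(137,132,5,.015); manip.wait(.4); st(); meas('6')
```

```text
t 15.12 [0.5073 0.1503 0.03  ] F [-0.  -0.3 -0.3]
top red 431 r 0.0941 ang -111.01
top yellow 416 r 0.0943 ang -39.28
top green 385 r 0.0941 ang 176.19
scene red 345 r 0.0933 ang -111.01
scene yellow 360 r 0.0947 ang -39.93
scene green 63 r 0.0969 ang 169.2
```

Run:
```python
from h import *
sweep(132,128.8,5,.01); manip.wait(.3); meas('7')
# back off 3 deg-ish within hollow then lift straight
manip.move_linear(pt(134,R0,Z),max_speed=.04,frame=qr(134))
manip.move_linear(pt(134,R0,.16),max_speed=.1); st()
manip.movep([.35,-.35,.25],qr(180)); manip.wait(.3); st(); meas('8')
p=cams.capture('top'); L=lids(p,(240,350,120,230))
P=np.array([L[k][2][:2] for k in ('red','yellow','green')])
def m(q): return (P-np.array([[q[0]+.095*np.cos(q[2]+d),q[1]+.095*np.sin(q[2]+d)] for d in np.radians([-288+360,144,0])])).ravel()
f=least_squares(m,[.58,.07,3.]); print(f.x[:2],np.degrees(f.x[2]),f.fun.round(4))
cv2.imwrite('pics/top8c.png',cv2.resize(cv2.cvtColor(p['color'],cv2.COLOR_RGB2BGR)[115:270,220:400],None,fx=3.8,fy=3.8,interpolation=cv2.INTER_CUBIC))
for t,z in (('landing',.006),('spoon',0),('oil_bottle',0),('bowl',0),('carton',0)):
    for r in nets.place_of(t,p)[:1]:
        v,u=r['position']; print(t,round(r['p'],2),world(p,u,v,z).round(4))
```

```text
top red 424 r 0.0943 ang -114.21
top yellow 412 r 0.0945 ang -42.5
top green 381 r 0.0942 ang 173.09
scene red 342 r 0.0935 ang -114.13
scene yellow 355 r 0.0949 ang -43.16
scene green 66 r 0.095 ang 166.72
t 18.27 [0.5041 0.1475 0.1594] F [-0.   0.8 -0.1]
t 20.48 [ 0.3502 -0.3498  0.2499] F [-0.5  0.   0.7]
top red 426 r 0.0942 ang -114.16
top yellow 413 r 0.0944 ang -42.53
top green 384 r 0.094 ang 173.14
scene red 344 r 0.0934 ang -114.05
scene yellow 356 r 0.0948 ang -43.12
scene green 337 r 0.0944 ang 173.08
[0.58301306 0.0642755 ] 173.348126385881 [ 0.0004  0.     -0.0009  0.0002  0.0005 -0.0002]
landing 0.52 [0.6705 0.108  0.006 ]
spoon 0.61 [0.3982 0.0911 0.    ]
oil_bottle 0.68 [0.3891 0.4393 0.    ]
bowl 0.87 [ 0.5559 -0.4744  0.    ]
carton 0.94 [0.5963 0.4298 0.    ]
```

View pics/top8c.png

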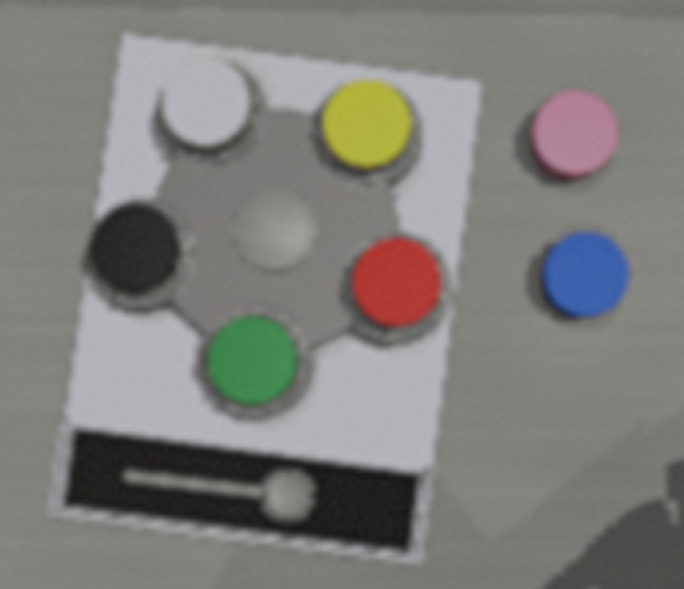

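View pics/scene8.png

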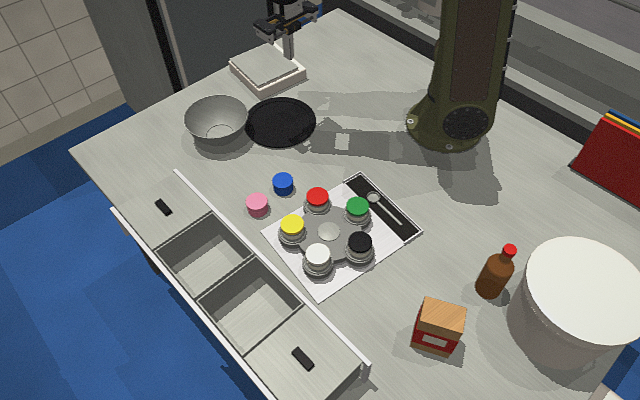

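Green stands at the front, crop pixel (252,360), centred behind the landing. The spoon at (220,487) hasn't moved and the hand is clear. Signing off.

Run:
```python
from h import *
print(order.sign_off()); st()
```

```text
the job is handed in; nothing more can be done
None
the job is handed in; nothing more can be done
```

The tin with the green lid now stands at the exact front, behind the middle of the landing, and I've handed the job in. I lowered the closed fingers into the hollow between the green and black tins and pushed the black lobe about 102° clockwise. The last 8° were two slow nudges, after which I backed off, lifted out and moved the hand away.

**Position:** the final fit to the lids in the top view puts the green tin at 173.35°. The target, taken from the plate's edges, is also 173.35°. Readings from single lids in the two cameras differ from that by up to about 1.5°, mostly because of small offsets in the measured axis.

**At rest:** the lid angles were the same, within 0.1°, just after the last push and again 2–3 s later with the hand away.

**Tins and other things:**
- **Contact:** all five tins are still in their rings. The force readings I took stayed near zero, about 1 N, at the points where I checked.
- **Bystanders:** the spoon, bottle, bowl, carton and the pink and blue look-alikes look unmoved in the pictures. Repeat network positions, taken for all but the look-alikes, agree within about 1 cm, which is the networks' own scatter.

**One check disagreed:** in the last picture the network put the landing in an impossible place, at p = 0.52. I ignored it, because the first readings from both cameras (p about 0.9) agree with the plate-edge measurement.

The run took about 21 s of the 72 s allowed.

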